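# Put the sockets back on their tray by size

## Robot

A 7-joint arm with a two-finger parallel gripper is mounted at the origin on the work surface. World frame = base frame: x ahead of the robot, y to its left, z up, the work surface at z = 0. Lengths are in m, angles in rad, forces in N, time in s.
With the tool pointing down it reaches from about 0.375 to 0.925 m from the base axis. Payload 3.1 kg.
Tool frame: the origin (TCP) lies midway between the tips of the shut fingers; the grasp point (between the pads) lies 19 mm behind it; z points along the fingers, y is the line along which they close (so a half turn about z gives the same grasp; the last joint's range is limited). The gripper opens to 85 mm and grips with 20 to 120 N. Pads are 22 mm wide; open, the fingers measure 114 mm over their backs; the gripper's body (76 mm by 85 mm) begins 54 mm behind the grasp point. The pads swing forward as they close: fully open they stand 13 mm farther back than shut.
Start: joints at [-1.27, 0.383, 0.044, 1.598, -0.018, 1.161, -0.05], TCP at [0.252, 0.599, 0.231] pointing down, gripper open.
Joint ranges: [-2.61, 2.61], [-0.41, 2.15], [-1.48, 1.57], [0, 2.5], [-1.57, 4.71], [0.05, 1.97], [-2.85, 2.85]. Speed limits (rad/s): [2.79, 2.79, 3.14, 3.14, 3.14, 3.14, 3.14].

## Interface

Orientations are given as a 3x3 rotation matrix whose columns are the frame's x, y, z axes.
In Python, from station import get_state, capture, camera_info, close_job, silhouettes, spot_point gives the robot as it stands. The module is installed in compiled form; this text tells all that it offers.
- The arm moves only by the shell command python3 -m pendant 'ROWS' [FORCE]. ROWS is JSON, a list of rows, each a list of 5 numbers: the opening, from 0 (shut) to 1 (fully open), then the shift along the tool's x, y, z in units of 0.15 m (1.0 is 0.15 m), then the turn about the tool's z in units of 90 degrees (1.0 is 90 degrees). In form: [[hand, x, y, z, yaw], ...]. A call has 1 to 8 rows; each row is the pose to reach, as a shift and turn from the pose commanded when the call began, along the tool's axes at that moment; what a row does not reach only later rows make up. A row lasts 1/8 s, in which the tool goes at most 62.5 mm and 10.7 degrees, less where a joint would pass 70% of its speed; a pose out of reach is approached as far as the arm can. A call with a number of a shift or a turn outside -1 to 1 is refused whole. A call with a gripper value outside its range is refused whole. The fingers move at their own pace and stop on an object; FORCE is the grip in N (left out, the last holds). Time passes only in rows, so rows that repeat a pose let the fingers close. It gives the time, the measured TCP pose, the force, the opening and the grip force at its end, in the units of the state.
- get_state(): the state, without advancing time (a new reading comes with each control period).
- capture(name): name is "scene" or "side" or "wrist"; returns the picture (420x560x3 uint8, red, green, blue); there is no depth.
- camera_info(name): a dict with "camera_matrix" (3x3 intrinsics, pixels), "dist_coeffs" ([k1, k2, p1, p2, k3] as OpenCV has them; the pictures are not rectified), "R" (3x3) and "t" (3): a world point X has camera coordinates R X + t. Camera axes: x right, y down, z forward; pixel columns grow to the right and rows downward; lengths in m; the calibration is good to about 2 mm. A picture is of the moment at which its call begins: read the wrist's pose just before it. camera_info takes no time and is no camera call; for the wrist camera it gives the pose at the moment of the call.
- close_job(): hands the job in; it is judged then, once.
Trained networks look in the newest picture that a camera, given by its name, has taken for a name from the list of things; names that differ only in an ending like _2 or _b are one class to them, and where a whole thing is asked for, a point or a joint stands for the part that bears it (a point fixed in the world has none). Each returns a list of dicts, best first, with "p" (0 to 1); they miss things now and then, are a little off and sometimes report something else, mostly with a low value. They report only what shows in the picture. A call takes as long as a camera call. They do not tell look-alikes from the thing itself.
- silhouettes(camera, label): "region" (420x560 bool, what is visible of it) and "box" ([centre column, centre row, width, height] in pixels, round what is visible of it).
- spot_point(camera, label): "xy" ([column, row] in pixels: a listed point, or the origin of a listed thing).
The state is a dict: "clock": time; "joint_pos": joint angles; "dq": joint speeds; "effort": joint torques, N m; "ee_pos": TCP position; "tcp_rot": TCP orientation; "ft_force": force on the tool from outside, world axes, zero at the start; "moment": the same for the moment, N m; "width": finger opening in m; "grasp_force": force on a finger pad.
Only numpy, scipy, OpenCV 4.12 (cv2) and the standard library are available. Lean on these libraries where they do the work, as an engineer would, in place of code of your own. Each camera call takes 0.05 s, during which the arm holds its last target. There are 200 camera calls.

## Task

Put the four loose chrome sockets back on the green socket tray in order of size, from the smallest socket on the smallest pad at the tray's small end to the largest on the pad beside the carrying loop. Stand each one upright, hexagonal mouth up, wholly on its own black pad, and do not knock any of them over on the way.

Things in the scene. Friction and masses are not known exactly. Their poses are not given: they have to be found in the camera images.
- socket_1: the smallest of four loose bright chrome sockets (round steel sleeves with a hexagonal mouth on top), standing upright on the bench: 22 mm outside diameter, 38 mm tall, straight-sided (the small sockets kept in the green case and the dark rings of cut tube are not part of the job). About 70 g. Origin at the centre of its underside, z up along its axis (0 on the bench top).
- socket_2: the second smallest chrome socket: 30 mm outside diameter, 42 mm tall, straight-sided. About 120 g. Origin at the centre of its underside, z up along its axis (0 on the bench top).
- socket_3: the second largest chrome socket: 38 mm outside diameter, 48 mm tall; its lowest 18 mm is a 32 mm wide neck, so grip it 25 to 42 mm above its underside. About 200 g. Origin at the centre of its underside, z up along its axis (0 on the bench top).
- socket_4: the largest chrome socket: 48 mm outside diameter, 56 mm tall; its lowest 20 mm is a 38 mm wide neck, so grip it 28 to 48 mm above its underside. About 320 g. Origin at the centre of its underside, z up along its axis (0 on the bench top).
- tray: the green steel socket tray, fixed to the bench, lying at any angle: 258 mm long, 14 mm thick, growing in four steps from 60 mm wide at its small end to 86 mm at its large end, where a flat steel carrying loop (12 mm high) sticks out another 29 mm. Four round black pads in a row along its centre line, growing from the small end to the large one. Origin under its middle, at bench height; x runs along the row towards the large end with the loop, z up.
- pad_1: round black rubber pad on the tray, the smallest pad, at the tray's small end, for the smallest socket: 42 mm diameter, 2 mm thick, fixed 100 mm before the tray's middle along its x. Origin at the centre of its underside, on the tray's top; its top face is 16 mm above the bench. Nothing pulls or clips the socket: it just stands there.
- pad_2: round black rubber pad on the tray, the second smallest pad, for the second smallest socket: 50 mm diameter, 2 mm thick, fixed 46 mm before the tray's middle along its x. Origin at the centre of its underside, on the tray's top; its top face is 16 mm above the bench. Nothing pulls or clips the socket: it just stands there.
- pad_3: round black rubber pad on the tray, the second largest pad, for the second largest socket: 58 mm diameter, 2 mm thick, fixed 16 mm past the tray's middle along its x. Origin at the centre of its underside, on the tray's top; its top face is 16 mm above the bench. Nothing pulls or clips the socket: it just stands there.
- pad_4: round black rubber pad on the tray, the largest pad, next to the carrying loop, for the largest socket: 68 mm diameter, 2 mm thick, fixed 87 mm past the tray's middle along its x. Origin at the centre of its underside, on the tray's top; its top face is 16 mm above the bench. Nothing pulls or clips the socket: it just stands there.
There are look-alikes about, which are no part of the job. Leave any red look-alike of the socket_3 alone. What is shaped like the socket_1 but yellow is not meant.

How it is judged:
At the end, for the whole second after the job is handed in: Each of the four sockets stands upright (within 0.08 rad), at rest, mouth up, on the pad of its rank, its axis within 11.5 mm of the pad's centre (wholly on the pad), its underside on the pad's face (within 4 mm) (horizontal distance between socket_1 and pad_1 below 0.0115 m and angle between each of socket_1, socket_2, socket_3, socket_4's own z axis and vertical below 0.08 rad and z of socket_1 in the frame of pad_1 below 0.006 m and linear speed of each of socket_1, socket_2, socket_3, socket_4 below 0.02 m/s and horizontal distance between socket_2 and pad_2 below 0.0115 m and z of socket_2 in the frame of pad_2 below 0.006 m and horizontal distance between socket_3 and pad_3 below 0.0115 m and z of socket_3 in the frame of pad_3 below 0.006 m and horizontal distance between socket_4 and pad_4 below 0.0115 m and z of socket_4 in the frame of pad_4 below 0.006 m); the robot touches nothing.
It fails at once if a socket is knocked over (leans more than 0.8 rad) (angle between any of socket_1, socket_2, socket_3, socket_4's own z axis and vertical above 0.8 rad).
It also fails if it takes over 117 s, if anything falls off the work surface, if the arm or the gripper's body presses on something with over 40 N, if the wrist force passes 120 N, or if a joint passes its speed limit or range.

## Working session

There is one attempt and no reset: what is moved stays moved. The work goes in short steps, Python scripts to look and compute and a shell command to move; the robot and the scene stay as the last step left them, time stands still between calls to the robot, and variables do not carry over. Pictures are saved under pics/ and viewed, at most 14 in all, crops included, and the job is handed in when it is done.

```bash
mkdir -p pics
cat > h.py <<'E'
import numpy as np, cv2
from station import *
def ray(cam,uv,z,ci=None):
    c=ci or camera_info(cam);K=np.array(c["camera_matrix"]);d=np.array(c["dist_coeffs"]);R=np.array(c["R"]);t=np.array(c["t"])
    n=cv2.undistortPoints(np.array([[uv]],float),K,d)[0,0]
    o=-R.T@t;v=R.T@np.array([n[0],n[1],1]);return o+v*(z-o[2])/v[2]
def proj(cam,X,ci=None):
    c=ci or camera_info(cam)
    return cv2.projectPoints(np.array(X,float).reshape(-1,1,3),cv2.Rodrigues(np.array(c["R"]))[0],np.array(c["t"]),np.array(c["camera_matrix"]),np.array(c["dist_coeffs"]))[0][:,0]
def save(n,im): cv2.imwrite(n,cv2.cvtColor(im,cv2.COLOR_RGB2BGR))
E
python3 - <<'E'
from h import *
s=get_state();print(s["clock"],s["ee_pos"],s["tcp_rot"],s["width"])
for c in ["scene","side","wrist"]:
    im=capture(c);save(f"pics/{c}0.png",im)
    ci=camera_info(c);print(c,-np.array(ci["R"]).T@np.array(ci["t"]))
    if c!="wrist":
        for l in ["socket_1","socket_2","socket_3","socket_4","tray","pad_1"]:
            print(l,[(np.round(d["xy"]).tolist(),round(d["p"],2),np.round(ray(c,d["xy"],0.0),3)[:2].tolist()) for d in spot_point(c,l)][:6])
E
```

```text
0.0 [0.25203867 0.59810581 0.22984741] [[-9.21561228e-01  3.88232035e-01 -8.89182202e-04]
 [ 3.88233021e-01  9.21557800e-01 -2.51845043e-03]
 [-1.58310339e-04 -2.66611616e-03 -9.99996433e-01]] 0.08533312935110816
scene [ 1.28749808 -0.08062145  0.75029342]
socket_1 [([162.0, 181.0], 0.77, [0.364, -0.291]), ([396.0, 190.0], 0.73, [0.414, 0.284]), ([110.0, 261.0], 0.73, [0.621, -0.368]), ([151.0, 235.0], 0.58, [0.548, -0.294]), ([418.0, 225.0], 0.57, [0.537, 0.305]), ([386.0, 226.0], 0.44, [0.537, 0.23])]
socket_2 [([162.0, 181.0], 0.77, [0.364, -0.291]), ([396.0, 190.0], 0.73, [0.414, 0.284]), ([110.0, 261.0], 0.73, [0.621, -0.368]), ([151.0, 235.0], 0.58, [0.548, -0.294]), ([418.0, 225.0], 0.57, [0.537, 0.305]), ([386.0, 226.0], 0.44, [0.537, 0.23])]
socket_3 [([162.0, 181.0], 0.77, [0.364, -0.291]), ([396.0, 190.0], 0.73, [0.414, 0.284]), ([110.0, 261.0], 0.73, [0.621, -0.368]), ([151.0, 235.0], 0.58, [0.548, -0.294]), ([418.0, 225.0], 0.57, [0.537, 0.305]), ([386.0, 226.0], 0.44, [0.537, 0.23])]
socket_4 [([162.0, 181.0], 0.77, [0.364, -0.291]), ([396.0, 190.0], 0.73, [0.414, 0.284
[... 985 characters left out ...]
 369.0], 0.73, [0.534, 0.302]), ([323.0, 373.0], 0.65, [0.416, 0.286]), ([265.0, 329.0], 0.63, [0.528, 0.226]), ([295.0, 156.0], 0.54, [0.557, -0.292]), ([282.0, 139.0], 0.53, [0.609, -0.362])]
socket_4 [([369.0, 164.0], 0.77, [0.359, -0.298]), ([253.0, 369.0], 0.73, [0.534, 0.302]), ([323.0, 373.0], 0.65, [0.416, 0.286]), ([265.0, 329.0], 0.63, [0.528, 0.226]), ([295.0, 156.0], 0.54, [0.557, -0.292]), ([282.0, 139.0], 0.53, [0.609, -0.362])]
tray [([277.0, 250.0], 0.65, [0.544, 0.041])]
pad_1 [([273.0, 246.0], 0.87, [0.554, 0.031]), ([246.0, 265.0], 0.78, [0.6, 0.091]), ([296.0, 238.0], 0.68, [0.509, -0.003]), ([315.0, 223.0], 0.59, [0.473, -0.056])]
wrist [0.18826814 0.62535838 0.37354358]
```

View pics/scene0.png

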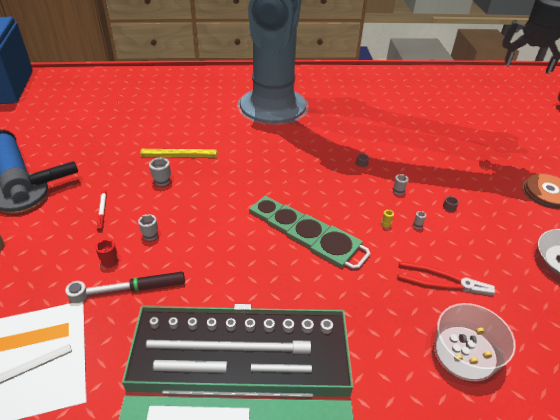

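View pics/side0.png

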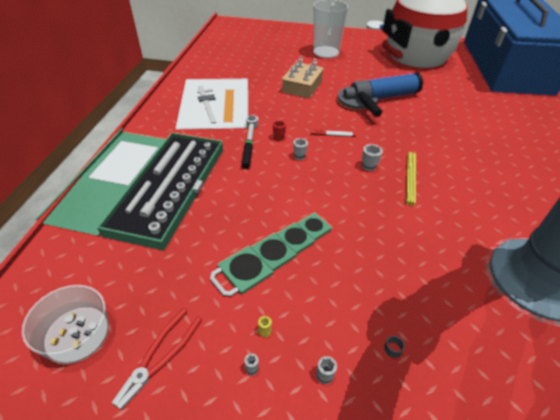

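The chrome sockets show in the scene picture at (160,172), (148,226), (400,184) and (420,219). By size these are socket_4, socket_3, socket_2 and socket_1. The look-alikes are the red one at (107,252), the yellow one at (388,218) and the dark rings at (362,160) and (451,204). I'll confirm with one enlarged crop and fit the tray from its pads.

Run:
```python
from h import *
im=cv2.cvtColor(cv2.imread("pics/scene0.png"),cv2.COLOR_BGR2RGB)
a=cv2.resize(im[140:275,85:205],None,fx=3.3,fy=3.3,interpolation=cv2.INTER_CUBIC)
b=cv2.resize(im[140:275,345:465],None,fx=3.3,fy=3.3,interpolation=cv2.INTER_CUBIC)
save("pics/crop.png",np.hstack([a,b]))
xs=[-.1,-.046,.016,.087]
for c in ["scene","side"]:
    im=cv2.imread(f"pics/{c}0.png");hsv=cv2.cvtColor(im,cv2.COLOR_BGR2HSV)
    g=((hsv[...,0]>45)&(hsv[...,0]<90)&(hsv[...,1]>80)).astype(np.uint8)
    n,l,st,ce=cv2.connectedComponentsWithStats(g)
    i0=0
    # tray: green comp nearest tray origin
    uv={"scene":(302,230),"side":(277,250)}[c]
    best=min([i for i in range(1,n) if st[i,4]>300],key=lambda i:np.hypot(*(ce[i]-uv)))
    m=(l==best).astype(np.uint8)
    cs,h=cv2.findContours(m,cv2.RETR_CCOMP,cv2.CHAIN_APPROX_NONE)
    P=[]
    for k,ct in enumerate(cs):
        if h[0][k][3]>=0 and cv2.contourArea(ct)>60:
            # hole contour is on green pixels
            w=np.array([ray(c,p,.016)[:2] for p in ct[:,0].astype(float)])
            A=np.c_[2*w,np.ones(len(w))];s=np.linalg.lstsq(A,(w**2).sum(1),rcond=None)[0]
            r=np.sqrt(s[2]+s[0]**2+s[1]**2);P.append([s[0],s[1],r])
    P=np.array(sorted(P,key=lambda p:p[2]));print(c,np.round(P,4))
    if len(P)==4:
        q=P[:,:2];z=q[:,0]+1j*q[:,1];x=np.array(xs);zc=z-z.mean();k=(zc*(x-x.mean())).sum()/((x-x.mean())**2).sum()
        o=z.mean()-x.mean()*k;print("scale",abs(k),"yaw",np.angle(k),"origin",o);u=k/abs(k);print(np.round([o+u*v for v in xs],4))
```

```text
scene [[ 0.479  -0.0382  0.0237]
 [ 0.5992  0.1046  0.0363]]
side [[ 0.4751 -0.0364  0.0202]
 [ 0.5101  0.0041  0.0247]
 [ 0.5499  0.0518  0.0286]
 [ 0.5957  0.1058  0.0334]]
scale 0.9977077305768072 yaw 0.8682047752710549 origin (0.5396395811426173+0.039513061232687274j)
[0.475 -0.0368j 0.5099+0.0044j 0.55  +0.0517j 0.5959+0.1059j]
```

View pics/crop.png

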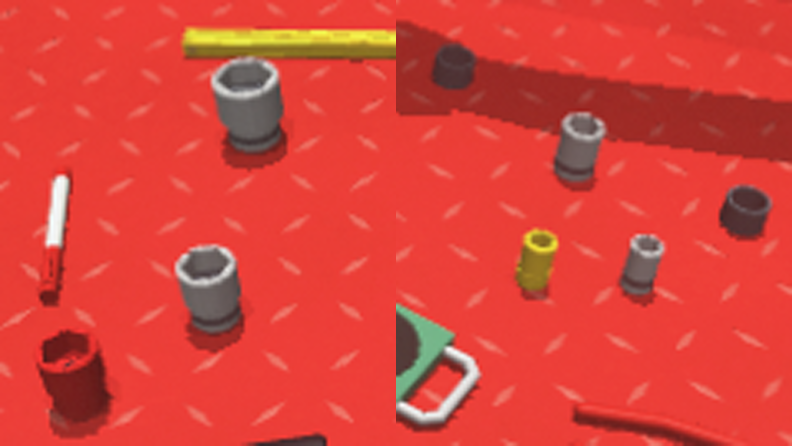

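The crop confirms it: the chrome sockets are the two on the left (the larger, behind, is socket_4 and the nearer is socket_3) and the two on the right (socket_2 behind, socket_1 in front). The red, yellow and dark ones are excluded. Next I refine the socket positions from both cameras.

```bash
cat >> h.py <<'E'
DIM={1:(.022,.038,.022,0),2:(.030,.042,.030,0),3:(.038,.048,.032,.018),4:(.048,.056,.038,.02)}
PAD={1:(.475,-.0368),2:(.5099,.0044),3:(.55,.0517),4:(.5959,.1059)}
def model(k,x,y,z0=0):
    D,H,N,h=DIM[k];a=np.linspace(0,2*np.pi,48);f=lambda r,z:np.c_[x+r*np.cos(a),y+r*np.sin(a),0*a+z0+z]
    return np.vstack([f(N/2,0),f(D/2,h),f(D/2,H)])
def box(p): return np.array([p[:,0].min(),p[:,0].max(),p[:,1].min(),p[:,1].max()])
def mbox(r):
    v,u=np.nonzero(r);return np.array([u.min(),u.max(),v.min(),v.max()])
def fit(k,obs,g,z0=0):
    from scipy.optimize import least_squares
    c=lambda b:np.array([b[0]+b[1],b[2]+b[3]])/2
    return least_squares(lambda q:np.concatenate([c(box(proj(n,model(k,*q,z0),ci)))-c(b) for n,b,ci in obs]),g,x_scale=.01)
def find(cam,k,g,z0=0,tol=15):
    ci=camera_info(cam);capture(cam);pb=box(proj(cam,model(k,*g,z0),ci));pc=np.array([pb[:2].mean(),pb[2:].mean()])
    S=[d for d in silhouettes(cam,f"socket_{k}") if np.hypot(*(np.array(d["box"][:2])-pc))<tol]
    if not S: return None
    d=min(S,key=lambda d:np.hypot(*(np.array(d["box"][:2])-pc)));return cam,mbox(d["region"]),ci
def go(x,y):
    s=get_state();R=s["tcp_rot"];d=np.array([x,y,s["ee_pos"][2]])-s["ee_pos"];return np.round(R.T@d/.15,3)
E
python3 - <<'E'
from h import *
G={1:(.535,.304),2:(.415,.285),3:(.553,-.293),4:(.362,-.295)}
for k,g in G.items():
    o=[find(c,k,g) for c in ["scene","side"]];o=[x for x in o if x]
    for x in o+[None]:
        oo=o if x is None else [x]
        r=fit(k,oo,g);print(k,len(oo) if x is None else x[0],np.round(r.x,4),np.round(r.fun,1), '' if x is None else [np.round(x[1]-box(proj(x[0],model(k,*r.x),x[2])),1)])
E
python3 -m pendant '[[1,0,0,0,0.125],[1,0,0,0,0.25],[1,0,0,0,0.375],[1,0,0,0,0.5],[1,0,0,0,0.625],[1,0,0,0,0.75],[1,0,0,0,0.9],[1,0,0,0,0.9]]'
```

```text
1 scene [0.5398 0.2996] [0. 0.] [array([ 0.4, -0.4,  0.5, -0.5])]
1 side [0.535  0.3024] [0. 0.] [array([ 0.5, -0.5,  0.8, -0.8])]
1 2 [0.5359 0.3018] [ 0.5 -1.2 -0.4 -0.5] 
2 scene [0.4138 0.2886] [0. 0.] [array([ 2. , -2. ,  1.1, -1.1])]
2 side [0.414  0.2886] [0. 0.] [array([ 0.9, -0.9,  1.3, -1.3])]
2 2 [0.4139 0.2886] [ 0.  0.  0. -0.] 
3 scene [ 0.5509 -0.2954] [0. 0.] [array([ 0.6, -0.6,  1.1, -1.1])]
3 side [ 0.5454 -0.293 ] [0. 0.] [array([ 0.9, -0.9,  1.2, -1.2])]
3 2 [ 0.5479 -0.2954] [ 0.2 -1.  -0.8 -0.6] 
4 scene [ 0.3585 -0.2922] [0. 0.] [array([ 0.6, -0.6, -0. ,  0. ])]
4 side [ 0.3589 -0.2913] [ 0. -0.] [array([ 1.1, -1.1,  1.6, -1.6])]
4 2 [ 0.3588 -0.292 ] [ 0.1  0.1  0.1 -0.2] 
clock: 2.55
ee_pos: [0.2522, 0.5991, 0.2313]
tcp_rot: [[0.243, 0.97, 0.0], [0.97, -0.243, 0.0], [0.0, -0.0, -1.0]]
ft_force: [0.3, -0.1, -0.8]
width: 0.0854
grasp_force: 0.0
```

```bash
python3 -m pendant '[[1,-0.2,0.3,0,0.1],[1,-0.4,0.65,0,0.2],[1,-0.63,1,0,0.292],[1,-0.63,1,0,0.292]]'; python3 -c "
from h import *
print(go(.536,.302))"
```

```text
clock: 3.05
ee_pos: [0.3822, 0.4646, 0.232]
tcp_rot: [[0.655, 0.756, 0.003], [0.756, -0.655, -0.002], [0.001, 0.004, -1.0]]
ft_force: [0.1, 0.7, 0.5]
width: 0.0855
grasp_force: 0.0
[-0.148  1.485  0.006]
```

```bash
python3 -m pendant '[[1,-0.05,0.4,0,0],[1,-0.1,0.8,0,0],[1,-0.1,1,0,0],[1,-0.1,1,0,0]]' >/dev/null; python3 -m pendant '[[1,-0.04,0.3,0,0],[1,-0.05,0.485,0,0],[1,-0.05,0.485,0,0],[1,-0.05,0.485,0,0]]'
python3 - <<'E'
from h import *
im=capture("wrist");save("pics/w1.png",im)
o=find("wrist",1,(.536,.302),tol=60)
if o:
    r=fit(1,[o],(.536,.302));print(r.x,o[1]-box(proj("wrist",model(1,*r.x),o[2])));print(go(*r.x))
E
```

```text
clock: 4.05
ee_pos: [0.5293, 0.3136, 0.2309]
tcp_rot: [[0.641, 0.767, -0.002], [0.767, -0.641, 0.001], [-0.0, -0.002, -1.0]]
ft_force: [0.3, 0.4, 0.2]
width: 0.0854
grasp_force: 0.0
[0.53147626 0.22869649] [ 1.57077911 -1.57077911  1.23307716 -1.23307716]
[-0.424  0.371 -0.   ]
```

View pics/w1.png

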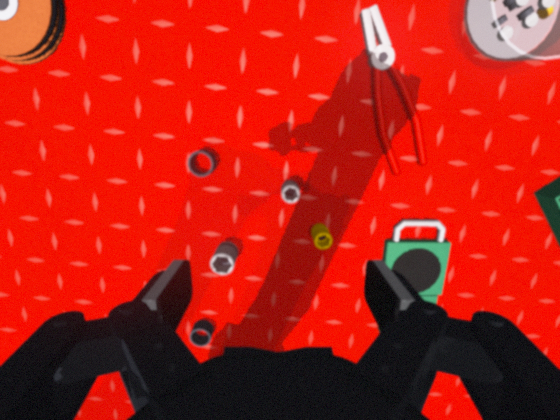

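The wrist view shows socket_1 at (290,192), socket_2 at (222,262) and the yellow one at (320,236). The fit took the yellow one, so I'll tighten the tolerance and fit 1 and 2.

Run:
```python
from h import *
G={1:(.536,.302),2:(.414,.2886)}
for k,g in G.items():
    print(k,box(proj("wrist",model(k,*g))))
    o=find("wrist",k,g,tol=22)
    if o:
        r=fit(k,[o],g);print(r.x,o[1],o[1]-box(proj("wrist",model(k,*r.x),o[2])),go(*r.x))
    else: print([np.round(d["box"]) for d in silhouettes("wrist","socket_1")])
print(go(*G[1]))
# pads from here not needed
```

```text
1 [277.65076285 296.40996961 178.84857763 202.72290538]
[0.53806783 0.30074275] [280 298 179 202] [ 0.45747845 -0.45747845  0.4283468  -0.4283468 ] [-0.024  0.089 -0.   ]
2 [205.2829244  234.17200545 239.93220406 274.46105308]
[0.41649858 0.28594843] [209 236 241 274] [ 0.79581989 -0.79581989  0.77283116 -0.77283116] [-0.62  -0.474  0.   ]
[-0.025  0.067 -0.   ]
```

```bash
python3 -m pendant '[[0.65,-0.025,0.078,0.3,0],[0.65,-0.025,0.078,0.6,0],[0.65,-0.025,0.078,0.9,0],[0.65,-0.025,0.078,1,0],[0.65,-0.025,0.078,1,0]]' 40
python3 - <<'E'
from h import *
g=(.537,.3013)
o=find("wrist",1,g,tol=30)
if o:
    r=fit(1,[o],g);print(r.x,o[1],o[1]-box(proj("wrist",model(1,*r.x),o[2])),go(*r.x))
E
```

```text
clock: 5.03
ee_pos: [0.5373, 0.3, 0.0807]
tcp_rot: [[0.644, 0.765, -0.001], [0.765, -0.644, -0.001], [-0.002, -0.0, -1.0]]
ft_force: [-0.2, 0.3, 0.1]
width: 0.055
grasp_force: 0.0
[0.53837001 0.30032844] [261 292 206 248] [ 0.82792533 -0.82792533  1.61339958 -1.61339958] [-0.007 -0.002 -0.   ]
```

```bash
python3 -m pendant '[[0.65,0,0,0.25,0],[0.65,0,0,0.4,0],[0.65,0,0,0.49,0],[0.65,0,0,0.49,0],[0.3,0,0,0.49,0],[0,0,0,0.49,0],[0,0,0,0.49,0],[0,0,0,0.49,0]]' 40;  python3 -m pendant '[[0,0,0,0,0],[0,0,0,0,0],[0,0,0,-0.1,0],[0,0,0,-0.4,0],[0,0,0,-0.8,0],[0,0,0,-0.8,0],[0,0,0,-0.8,0]]'; python3 -c "
from h import *
print(go(*PAD[1]))"
```

```text
clock: 6.12
ee_pos: [0.5388, 0.3008, 0.009]
tcp_rot: [[0.645, 0.765, 0.002], [0.765, -0.645, 0.001], [0.002, 0.001, -1.0]]
ft_force: [-0.3, 0.1, 5.6]
width: 0.0206
grasp_force: 39.4
clock: 7.0
ee_pos: [0.537, 0.3, 0.1277]
tcp_rot: [[0.644, 0.765, -0.001], [0.765, -0.644, 0.0], [-0.001, -0.001, -1.0]]
ft_force: [-0.3, -0.2, -2.8]
width: 0.0209
grasp_force: 39.2
[-1.983  1.131  0.   ]
```

```bash
python3 -m pendant '[[0,-0.3,0.15,0,0],[0,-0.6,0.3,0,0],[0,-0.9,0.5,0,0],[0,-1,0.57,0,0],[0,-1,0.57,0,0]]' >/dev/null;  python3 -m pendant '[[0,-0.3,0.2,0,0],[0,-0.6,0.35,0,0],[0,-0.9,0.5,0,0],[0,-0.98,0.56,0,0],[0,-0.98,0.56,0,0],[0,-0.98,0.56,0,0]]'
python3 - <<'E'
from h import *
s=get_state();print(go(*PAD[1]))
g=s["ee_pos"][:2];z0=s["ee_pos"][2]-.008
obs=[]
for c in ["scene","side"]:
    o=find(c,1,g,z0)
    if o: obs.append(o);r=fit(1,[o],g,z0);print(c,r.x,o[1]-box(proj(c,model(1,*r.x,z0),o[2])))
im=capture("wrist");save("pics/w2.png",im)
E
```

```text
clock: 8.38
ee_pos: [0.4768, -0.0334, 0.1276]
tcp_rot: [[0.641, 0.767, 0.0], [0.767, -0.641, 0.001], [0.0, -0.0, -1.0]]
ft_force: [0.5, 0.2, 0.0]
width: 0.0206
grasp_force: 39.2
[-0.025  0.005 -0.   ]
scene [ 0.47787602 -0.02764831] [ 3.35642486 -3.35642486  1.82834141 -1.82834141]
```

View pics/w2.png

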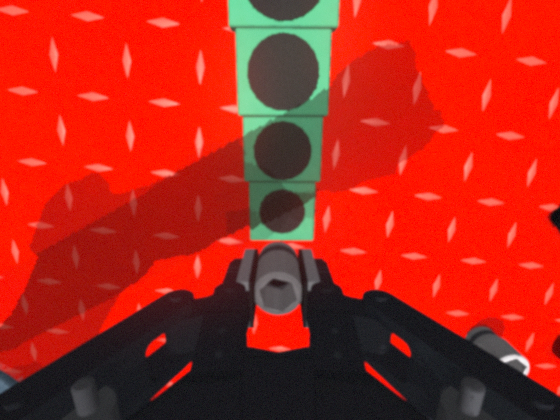

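The wrist view shows socket_1 held at about (280,280), with pad_1 at (283,211), pad_2 at (283,150) and pad_3 at (283,71), well aligned with the tray axis. I'll fit the pads from this picture.

```bash
cat > wp.py <<'E'
from h import *
def pads():
    s=get_state();ci=camera_info("wrist");im=capture("wrist");hsv=cv2.cvtColor(im,cv2.COLOR_RGB2HSV)
    P={}
    for k,r in zip((1,2,3,4),(.021,.025,.029,.034)):
        p=proj("wrist",[[*PAD[k],.016]],ci)[0]
        if not(5<p[0]<555 and 5<p[1]<415): continue
        g=((hsv[...,1]<110)).astype(np.uint8)
        n,l,st,ce=cv2.connectedComponentsWithStats(g)
        i=l[int(p[1]),int(p[0])]
        if i==0 or st[i,1]<=1: continue
        ct=max(cv2.findContours((l==i).astype(np.uint8),cv2.RETR_EXTERNAL,cv2.CHAIN_APPROX_NONE)[0],key=len)
        w=np.array([ray("wrist",q,.016,ci)[:2] for q in ct[:,0].astype(float)])
        q=np.linalg.lstsq(np.c_[2*w,np.ones(len(w))],(w**2).sum(1),rcond=None)[0]
        P[k]=(q[:2],np.sqrt(q[2]+q[0]**2+q[1]**2))
    return P,s
E
python3 - <<'E'
from wp import *
P,s=pads()
for k,v in P.items(): print(k,v)
o=find("wrist",1,s["ee_pos"][:2],s["ee_pos"][2]-.008,tol=60)
if o: r=fit(1,[o],s["ee_pos"][:2],s["ee_pos"][2]-.008);print(s["ee_pos"],r.x,o[1]-box(proj("wrist",model(1,*r.x,s["ee_pos"][2]-.008),o[2])))
E
```

```text
[ 0.47621055 -0.03493334  0.12769861] [ 0.47743526 -0.035774  ] [ 2.73889543 -2.73889543  2.06263708 -2.06263708]
```

```bash
sed -i 's/g=((hsv.*/g=1-((hsv[...,0]>45)\&(hsv[...,0]<90)\&(hsv[...,1]>60)).astype(np.uint8)/; s/or st\[i,1\]<=1/or st[i,4]>30000/' wp.py
python3 - <<'E'
from wp import *
P,s=pads()
for k,v in P.items(): print(k,v)
E
```

```text
2 (array([0.51280772, 0.00125301]), np.float64(0.024089718026760798))
3 (array([0.55278275, 0.04850496]), np.float64(0.02781329763258749))
```

```bash
sed -i 's/^PAD=.*/PAD={1:(.4765,-.0386),2:(.5114,.0026),3:(.5515,.0499),4:(.5974,.1041)}/' h.py
python3 -c "
from h import *
print(go(*PAD[1]))"
python3 -m pendant '[[0,-0.024,0.016,0.2,0],[0,-0.024,0.016,0.4,0],[0,-0.024,0.016,0.55,0],[0,-0.024,0.016,0.63,0],[0,-0.024,0.016,0.67,0],[0,-0.024,0.016,0.67,0]]'; python3 -c "
from h import *
print(go(*PAD[1]))"
```

```text
[-0.011  0.014 -0.   ]
clock: 9.57
ee_pos: [0.4758, -0.0405, 0.0275]
tcp_rot: [[0.645, 0.765, 0.0], [0.765, -0.645, 0.0], [0.0, 0.0, -1.0]]
ft_force: [-0.5, 0.9, 0.0]
width: 0.0205
grasp_force: 39.2
[ 0.013 -0.004  0.   ]
```

```bash
python3 -m pendant '[[0,0.005,0,0.01,0],[0,0.005,0,0.01,0]]'; python3 -m pendant '[[0,0,0,0.007,0],[0,0,0,0.007,0]]'
```

```text
clock: 9.82
ee_pos: [0.4765, -0.0397, 0.0263]
tcp_rot: [[0.644, 0.765, 0.001], [0.765, -0.644, 0.0], [0.001, 0.001, -1.0]]
ft_force: [-0.0, -0.1, -1.0]
width: 0.0207
grasp_force: 39.2
clock: 10.07
ee_pos: [0.4763, -0.0398, 0.025]
tcp_rot: [[0.644, 0.765, 0.001], [0.765, -0.644, 0.0], [0.001, 0.0, -1.0]]
ft_force: [-0.1, 0.0, 1.1]
width: 0.0205
grasp_force: 39.4
```

```bash
python3 -m pendant '[[0,0,0,0.004,0],[0.3,0,0,0.004,0],[0.5,0,0,0.004,0],[0.5,0,0,0.004,0]]'; python3 -m pendant '[[0.5,0,0,-0.1,0],[0.5,0,0,-0.4,0],[0.6,0,0,-0.8,0],[0.6,0,0,-1,0],[0.6,0,0,-1,0]]'
python3 - <<'E'
from h import *
print(go(.4153,.2873))
for c in ["scene","side"]:
    o=find(c,1,PAD[1],.016)
    if o: r=fit(1,[o],PAD[1],.016);print(c,r.x,o[1]-box(proj(c,model(1,*r.x,.016),o[2])))
E
```

```text
clock: 10.58
ee_pos: [0.4758, -0.0399, 0.024]
tcp_rot: [[0.645, 0.765, -0.0], [0.765, -0.645, -0.0], [-0.0, -0.0, -1.0]]
ft_force: [-0.2, -0.7, -0.9]
width: 0.0427
grasp_force: 0.0
clock: 11.2
ee_pos: [0.4785, -0.0399, 0.1776]
tcp_rot: [[0.645, 0.764, 0.007], [0.764, -0.645, 0.002], [0.007, 0.004, -1.0]]
ft_force: [0.1, -0.1, -0.4]
width: 0.0513
grasp_force: 0.0
[ 1.396 -1.729  0.002]
scene [ 0.47685992 -0.04038211] [ 0.42998502 -0.42998502  1.4980951  -1.4980951 ]
side [ 0.47397502 -0.03764232] [ 0.71362277 -0.71362277  1.56641191 -1.56641191]
```

```bash
python3 -m pendant '[[0.7,0.25,-0.3,0,0],[0.7,0.5,-0.6,0,0],[0.7,0.7,-0.9,0,0],[0.7,0.7,-0.9,0,0]]' >/dev/null; python3 -m pendant '[[0.7,0.25,-0.3,0,0],[0.7,0.5,-0.6,0,0],[0.7,0.696,-0.829,0.2,0],[0.7,0.696,-0.829,0.6,0],[0.7,0.696,-0.829,0.6,0],[0.7,0.696,-0.829,0.6,0]]'
python3 - <<'E'
from h import *
g=(.4153,.2873)
print(go(*g))
o=find("wrist",2,g,tol=30)
if o:
    r=fit(2,[o],g);print(r.x,o[1],o[1]-box(proj("wrist",model(2,*r.x),o[2])),go(*r.x))
E
```

```text
clock: 12.65
ee_pos: [0.4137, 0.2859, 0.0844]
tcp_rot: [[0.647, 0.763, 0.0], [0.763, -0.647, -0.001], [-0.001, 0.001, -1.0]]
ft_force: [0.4, 0.8, -0.6]
width: 0.06
grasp_force: 0.0
[ 0.014  0.002 -0.   ]
[0.41623608 0.28676956] [256 299 198 252] [ 0.8452291  -0.8452291   1.30412456 -1.30412456] [0.003 0.01  0.   ]
```

```bash
python3 -m pendant '[[0.7,0.01,0.005,0.25,0],[0.7,0.01,0.005,0.42,0],[0.7,0.01,0.005,0.515,0],[0.7,0.01,0.005,0.515,0],[0.4,0.01,0.005,0.515,0],[0,0.01,0.005,0.515,0],[0,0.01,0.005,0.515,0],[0,0.01,0.005,0.515,0]]' 50;  python3 -m pendant '[[0,0,0,0,0],[0,0,0,0,0],[0,0,0,-0.1,0],[0,0,0,-0.4,0],[0,0,0,-0.8,0],[0,0,0,-0.8,0],[0,0,0,-0.8,0]]'; python3 -c "
from h import *
print(go(*PAD[2]))"
```

```text
clock: 13.75
ee_pos: [0.4154, 0.2889, 0.0084]
tcp_rot: [[0.645, 0.764, 0.002], [0.764, -0.645, 0.002], [0.003, 0.0, -1.0]]
ft_force: [-1.0, -0.6, 6.9]
width: 0.0287
grasp_force: 49.0
clock: 14.62
ee_pos: [0.4136, 0.288, 0.1271]
tcp_rot: [[0.644, 0.765, -0.0], [0.765, -0.644, 0.001], [0.0, -0.001, -1.0]]
ft_force: [-0.7, -0.8, -1.9]
width: 0.0287
grasp_force: 49.5
[-1.035e+00  1.725e+00 -1.000e-03]
```

```bash
python3 -m pendant '[[0,-0.15,0.3,0,0],[0,-0.35,0.6,0,0],[0,-0.52,0.9,0,0],[0,-0.52,0.9,0,0]]' >/dev/null;  python3 -m pendant '[[0,-0.15,0.3,0,0],[0,-0.35,0.6,0,0],[0,-0.515,0.825,0,0],[0,-0.515,0.825,0.1,0],[0,-0.515,0.825,0.2,0],[0,-0.515,0.825,0.2,0]]'
python3 - <<'E'
from wp import *
P,s=pads();print(s["ee_pos"])
for k,v in P.items(): print(k,v)
print(go(*PAD[2]))
E
```

```text
clock: 15.88
ee_pos: [0.5092, 0.0046, 0.0942]
tcp_rot: [[0.642, 0.767, -0.006], [0.767, -0.642, -0.0], [-0.004, -0.004, -1.0]]
ft_force: [0.2, 0.4, -0.8]
width: 0.0289
grasp_force: 49.8
[0.5092099  0.00458975 0.09424363]
3 (array([0.55274733, 0.04861013]), np.float64(0.027923896689889184))
4 (array([0.59597114, 0.09932255]), np.float64(0.030386360602766758))
[-0.004  0.014 -0.   ]
```

```bash
python3 -m pendant '[[0,-0.004,0.016,0.2,0],[0,-0.004,0.016,0.35,0],[0,-0.004,0.016,0.43,0],[0,-0.004,0.016,0.45,0],[0,-0.004,0.016,0.46,0],[0,-0.004,0.016,0.46,0]]'; python3 -c "
from h import *
print(go(*PAD[2]))"
```

```text
clock: 16.68
ee_pos: [0.5141, 0.0007, 0.0286]
tcp_rot: [[0.644, 0.765, 0.001], [0.765, -0.644, 0.0], [0.001, 0.001, -1.0]]
ft_force: [-0.4, -0.7, -1.2]
width: 0.0287
grasp_force: 49.8
[-0.002 -0.022 -0.   ]
```

```bash
python3 -m pendant '[[0,-0.003,-0.013,0.015,0],[0,-0.003,-0.013,0.02,0],[0,-0.003,-0.013,0.02,0]]'; python3 -m pendant '[[0,0,0,0.005,0],[0,0,0,0.008,0],[0,0,0,0.008,0]]'
```

```text
clock: 17.05
ee_pos: [0.5115, 0.0015, 0.0249]
tcp_rot: [[0.644, 0.765, -0.0], [0.765, -0.644, 0.0], [0.0, -0.0, -1.0]]
ft_force: [0.1, 0.3, -0.6]
width: 0.0287
grasp_force: 49.8
clock: 17.42
ee_pos: [0.5117, 0.0014, 0.0244]
tcp_rot: [[0.645, 0.764, -0.0], [0.764, -0.645, 0.001], [0.0, -0.001, -1.0]]
ft_force: [-1.6, 0.1, 6.0]
width: 0.0287
grasp_force: 50.1
```

```bash
python3 -m pendant '[[0.3,0,0,0,0],[0.5,0,0,0,0],[0.55,0,0,0,0],[0.55,0,0,0,0]]'; python3 -m pendant '[[0.55,0,0,-0.1,0],[0.55,0,0,-0.4,0],[0.7,0,0,-0.8,0],[0.8,0,0,-1,0],[0.8,0,0,-1,0]]'
python3 - <<'E'
from h import *
print(go(.5495,-.2965))
for c in ["scene","side"]:
    o=find(c,2,PAD[2],.016)
    if o: r=fit(2,[o],PAD[2],.016);print(c,r.x,o[1]-box(proj(c,model(2,*r.x,.016),o[2])))
E
```

```text
clock: 17.92
ee_pos: [0.5117, 0.0015, 0.0236]
tcp_rot: [[0.644, 0.765, 0.0], [0.765, -0.644, -0.0], [-0.0, 0.0, -1.0]]
ft_force: [0.5, 0.7, 0.6]
width: 0.0469
grasp_force: 0.0
clock: 18.55
ee_pos: [0.5143, 0.0015, 0.1775]
tcp_rot: [[0.645, 0.764, 0.008], [0.764, -0.645, 0.002], [0.007, 0.004, -1.0]]
ft_force: [0.6, 0.3, 0.2]
width: 0.0681
grasp_force: 0.0
[-1.367  1.46  -0.003]
scene [0.51380266 0.00114355] [ 0.13361282 -0.13361282  0.57752048 -0.57752048]
side [0.50989692 0.00343667] [ 0.48307306 -0.48307306  1.29375239 -1.29375239]
```

```bash
python3 -m pendant '[[0.8,-0.25,0.25,0,0],[0.8,-0.5,0.5,0,0],[0.8,-0.7,0.73,0,0],[0.8,-0.7,0.73,0,0]]' >/dev/null; python3 -m pendant '[[0.8,-0.25,0.25,0,0],[0.8,-0.5,0.5,0,0],[0.8,-0.667,0.73,0.2,0],[0.8,-0.667,0.73,0.45,0],[0.8,-0.667,0.73,0.45,0],[0.8,-0.667,0.73,0.45,0]]'
python3 - <<'E'
from h import *
g=(.5495,-.2965)
print(go(*g))
o=find("wrist",3,g,tol=35)
if o:
    r=fit(3,[o],g);print(r.x,o[1],o[1]-box(proj("wrist",model(3,*r.x),o[2])),go(*r.x))
E
```

```text
clock: 20.0
ee_pos: [0.5473, -0.2951, 0.1061]
tcp_rot: [[0.643, 0.766, -0.001], [0.766, -0.643, 0.001], [0.0, -0.001, -1.0]]
ft_force: [-0.5, -0.3, 1.1]
width: 0.0686
grasp_force: 0.0
[ 0.002  0.017 -0.   ]
[ 0.5504547 -0.2960372] [255 305 192 250] [ 1.25323224 -1.25323224  0.87958925 -0.87958925] [0.008 0.012 0.   ]
```

```bash
python3 -m pendant '[[0.8,0.006,0.012,0.25,0],[0.8,0.006,0.012,0.5,0],[0.8,0.006,0.012,0.63,0],[0.8,0.006,0.012,0.63,0],[0.4,0.006,0.012,0.63,0],[0,0.006,0.012,0.63,0],[0,0.006,0.012,0.63,0],[0,0.006,0.012,0.63,0]]' 60;  python3 -m pendant '[[0,0,0,0,0],[0,0,0,0,0],[0,0,0,-0.1,0],[0,0,0,-0.4,0],[0,0,0,-0.8,0],[0,0,0,-0.8,0],[0,0,0,-0.8,0]]'; python3 -c "
from h import *
print(go(*PAD[3]))"
```

```text
clock: 21.1
ee_pos: [0.5503, -0.2978, 0.0138]
tcp_rot: [[0.645, 0.764, 0.003], [0.765, -0.645, -0.001], [0.001, 0.003, -1.0]]
ft_force: [-0.9, -0.1, 6.4]
width: 0.0365
grasp_force: 60.1
clock: 21.98
ee_pos: [0.5485, -0.2964, 0.1318]
tcp_rot: [[0.644, 0.765, -0.0], [0.765, -0.644, 0.001], [0.001, -0.001, -1.0]]
ft_force: [0.3, 1.0, -1.0]
width: 0.0367
grasp_force: 60.4
[ 1.778 -1.472  0.002]
```

```bash
python3 -m pendant '[[0,0.25,-0.2,0,0],[0,0.5,-0.4,0,0],[0,0.75,-0.6,0,0],[0,0.9,-0.74,0,0],[0,0.9,-0.74,0,0]]' >/dev/null;  python3 -m pendant '[[0,0.25,-0.2,0,0],[0,0.5,-0.4,0,0],[0,0.75,-0.6,0,0],[0,0.878,-0.732,0,0],[0,0.878,-0.732,0,0],[0,0.878,-0.732,0,0]]'
python3 - <<'E'
from wp import *
P,s=pads();print(s["ee_pos"])
for k,v in P.items(): print(k,v)
print(go(*PAD[3]))
E
```

```text
clock: 23.35
ee_pos: [0.5512, 0.0469, 0.1309]
tcp_rot: [[0.646, 0.763, -0.002], [0.763, -0.646, -0.002], [-0.003, 0.0, -1.0]]
ft_force: [-0.1, -0.6, -1.5]
width: 0.0364
grasp_force: 60.6
[0.55123105 0.04693297 0.13085571]
4 (array([0.59893053, 0.10289413]), np.float64(0.03296277083355394))
[ 0.018 -0.014 -0.   ]
```

```bash
python3 -m pendant '[[0,0.014,-0.012,0.2,0],[0,0.014,-0.012,0.4,0],[0,0.014,-0.012,0.55,0],[0,0.014,-0.012,0.63,0],[0,0.014,-0.012,0.655,0],[0,0.014,-0.012,0.655,0]]'; python3 -c "
from h import *
print(go(*PAD[3]))"
```

```text
clock: 24.15
ee_pos: [0.5525, 0.0515, 0.0339]
tcp_rot: [[0.645, 0.764, 0.001], [0.764, -0.645, -0.0], [0.001, 0.001, -1.0]]
ft_force: [0.3, -0.5, -1.5]
width: 0.0363
grasp_force: 60.6
[-0.012  0.002 -0.   ]
```

```bash
python3 -m pendant '[[0,-0.008,0,0.015,0],[0,-0.008,0,0.022,0],[0,-0.008,0,0.022,0]]'; python3 -m pendant '[[0,0,0,0.005,0],[0,0,0,0.007,0],[0,0,0,0.007,0]]'
```

```text
clock: 24.52
ee_pos: [0.5512, 0.0513, 0.0303]
tcp_rot: [[0.644, 0.765, 0.0], [0.765, -0.644, 0.0], [0.0, 0.0, -1.0]]
ft_force: [0.4, 0.5, -1.6]
width: 0.0363
grasp_force: 60.6
clock: 24.9
ee_pos: [0.5514, 0.0513, 0.0298]
tcp_rot: [[0.644, 0.765, 0.0], [0.765, -0.644, 0.001], [0.001, -0.0, -1.0]]
ft_force: [-2.1, -0.6, 5.1]
width: 0.0365
grasp_force: 60.9
```

```bash
python3 -m pendant '[[0.4,0,0,0,0],[0.55,0,0,0,0],[0.65,0,0,0,0],[0.65,0,0,0,0]]'; python3 -m pendant '[[0.65,0,0,-0.1,0],[0.65,0,0,-0.4,0],[0.8,0,0,-0.8,0],[0.9,0,0,-1,0],[0.9,0,0,-1,0]]'
python3 - <<'E'
from h import *
print(go(.360,-.2935))
for c in ["scene","side"]:
    o=find(c,3,PAD[3],.016)
    if o: r=fit(3,[o],PAD[3],.016);print(c,r.x,o[1]-box(proj(c,model(3,*r.x,.016),o[2])))
E
```

```text
clock: 25.4
ee_pos: [0.5511, 0.0511, 0.0289]
tcp_rot: [[0.644, 0.765, 0.0], [0.765, -0.644, -0.0], [-0.0, 0.0, -1.0]]
ft_force: [-0.0, 0.5, 0.2]
width: 0.0552
grasp_force: 0.0
clock: 26.02
ee_pos: [0.5539, 0.0512, 0.1832]
tcp_rot: [[0.645, 0.764, 0.008], [0.764, -0.645, 0.003], [0.007, 0.004, -1.0]]
ft_force: [-0.3, 0.4, -0.3]
width: 0.0768
grasp_force: 0.0
[-2.59   0.494 -0.016]
scene [0.55204056 0.05165871] [ 0.37539439 -0.37539439  0.64412096 -0.64412096]
side [0.54960209 0.05424477] [ 0.4398047  -0.4398047   1.03739164 -1.03739164]
```

```bash
python3 -m pendant '[[0.9,-0.3,0,0,0],[0.9,-0.6,0.1,0,0],[0.9,-0.95,0.2,0,0],[0.9,-0.95,0.2,0,0]]' >/dev/null; python3 -m pendant '[[0.9,-0.3,0.1,0,0],[0.9,-0.6,0.15,0,0],[0.9,-0.9,0.2,0,0],[0.9,-0.9,0.2,0,0]]'; python3 -c "
from h import *
print(go(.360,-.2935))"
```

```text
clock: 27.22
ee_pos: [0.4154, -0.2023, 0.1782]
tcp_rot: [[0.65, 0.76, -0.003], [0.76, -0.65, -0.0], [-0.002, -0.002, -1.0]]
ft_force: [0.4, 1.1, -0.2]
width: 0.0774
grasp_force: 0.0
[-0.702  0.114  0.001]
```

```bash
python3 -m pendant '[[0.9,-0.3,0.05,0,0],[0.9,-0.6,0.1,0.1,0],[0.9,-0.702,0.114,0.35,0],[0.9,-0.702,0.114,0.4,0],[0.9,-0.702,0.114,0.4,0],[0.9,-0.702,0.114,0.4,0]]'
python3 - <<'E'
from h import *
g=(.360,-.2935)
print(go(*g))
o=find("wrist",4,g,tol=35)
if o:
    r=fit(4,[o],g);print(r.x,o[1],o[1]-box(proj("wrist",model(4,*r.x),o[2])),go(*r.x))
E
```

```text
clock: 27.98
ee_pos: [0.3652, -0.2905, 0.1199]
tcp_rot: [[0.642, 0.766, 0.002], [0.766, -0.642, -0.0], [0.001, 0.001, -1.0]]
ft_force: [0.2, -0.1, 0.4]
width: 0.0765
grasp_force: 0.0
[-0.038 -0.014 -0.   ]
[ 0.36216397 -0.293299  ] [244 306 191 259] [ 1.1007339 -1.1007339  1.3096217 -1.3096217] [-0.025 -0.004 -0.   ]
```

```bash
python3 -m pendant '[[0.9,-0.03,-0.008,0.2,0],[0.9,-0.03,-0.008,0.45,0],[0.9,-0.03,-0.008,0.63,0],[0.9,-0.03,-0.008,0.69,0],[0.9,-0.03,-0.008,0.69,0],[0.5,-0.03,-0.008,0.69,0],[0,-0.03,-0.008,0.69,0],[0,-0.03,-0.008,0.69,0]]' 80;  python3 -m pendant '[[0,0,0,0,0],[0,0,0,0,0],[0,0,0,-0.1,0],[0,0,0,-0.4,0],[0,0,0,-0.8,0],[0,0,0,-0.8,0],[0,0,0,-0.8,0]]'; python3 -c "
from h import *
print(go(*PAD[4]))"
```

```text
clock: 29.08
ee_pos: [0.3607, -0.2944, 0.017]
tcp_rot: [[0.644, 0.765, 0.003], [0.765, -0.644, -0.0], [0.001, 0.002, -1.0]]
ft_force: [-0.6, 0.1, 6.2]
width: 0.0464
grasp_force: 81.0
clock: 29.95
ee_pos: [0.3591, -0.2928, 0.1353]
tcp_rot: [[0.644, 0.765, 0.0], [0.765, -0.644, 0.002], [0.001, -0.001, -1.0]]
ft_force: [0.5, 0.7, -4.0]
width: 0.0466
grasp_force: 83.2
[ 3.048 -0.49   0.005]
```

```bash
python3 -m pendant '[[0,0.3,-0.05,-0.1,0],[0,0.6,-0.1,-0.1,0],[0,0.9,-0.15,-0.1,0],[0,1,-0.16,-0.1,0],[0,1,-0.16,-0.1,0]]' >/dev/null;  python3 -m pendant '[[0,0.3,-0.05,0,0],[0,0.6,-0.1,0,0],[0,0.9,-0.15,0,0],[0,1,-0.16,0,0],[0,1,-0.16,0,0]]' >/dev/null; python3 -m pendant '[[0,0.3,-0.05,0,0],[0,0.6,-0.1,0,0],[0,0.9,-0.15,0,0],[0,1,-0.16,0,0],[0,1.0,-0.16,0.1,0],[0,1.0,-0.16,0.1,0]]'; python3 -c "
from h import *
print(go(*PAD[4]))"
```

```text
clock: 31.95
ee_pos: [0.5915, 0.0925, 0.1333]
tcp_rot: [[0.648, 0.762, -0.006], [0.762, -0.648, -0.003], [-0.006, -0.002, -1.0]]
ft_force: [-1.2, -0.4, -3.3]
width: 0.0463
grasp_force: 83.2
[ 0.084 -0.02  -0.   ]
```

```bash
python3 -m pendant '[[0,0.07,-0.02,0,0],[0,0.07,-0.02,0.2,0],[0,0.07,-0.02,0.4,0],[0,0.07,-0.02,0.55,0],[0,0.07,-0.02,0.63,0],[0,0.07,-0.02,0.645,0],[0,0.07,-0.02,0.645,0]]'; python3 -c "
from h import *
print(go(*PAD[4]))"
```

```text
clock: 32.83
ee_pos: [0.5998, 0.1065, 0.0396]
tcp_rot: [[0.645, 0.764, 0.002], [0.764, -0.645, 0.0], [0.001, 0.001, -1.0]]
ft_force: [0.2, 0.2, -2.6]
width: 0.0466
grasp_force: 83.2
[-0.023 -0.002 -0.   ]
```

```bash
python3 -m pendant '[[0,-0.014,0,0.02,0],[0,-0.014,0,0.035,0],[0,-0.014,0,0.035,0]]'; python3 -m pendant '[[0,0,0,0.005,0],[0,0,0,0.01,0],[0,0,0,0.01,0]]'
```

```text
clock: 33.2
ee_pos: [0.5975, 0.105, 0.0336]
tcp_rot: [[0.645, 0.765, -0.0], [0.765, -0.645, 0.0], [-0.0, -0.0, -1.0]]
ft_force: [-0.8, 0.3, -2.9]
width: 0.0465
grasp_force: 83.2
clock: 33.58
ee_pos: [0.5978, 0.105, 0.0332]
tcp_rot: [[0.645, 0.765, -0.0], [0.765, -0.645, 0.001], [0.001, -0.001, -1.0]]
ft_force: [-3.0, -0.0, 4.8]
width: 0.0463
grasp_force: 83.4
```

Contact. I'll release, back off and check.

```bash
python3 -m pendant '[[0.5,0,0,0,0],[0.7,0,0,0,0],[0.8,0,0,0,0],[0.8,0,0,0,0]]'; python3 -m pendant '[[0.8,0,0,-0.1,0],[0.8,0,0,-0.4,0],[0.8,0,0,-0.8,0],[0.8,0,0,-1,0],[0.8,0,0,-1,0]]'; python3 -m pendant '[[0.8,0,-0.4,-0.2,0],[0.8,0,-0.8,-0.3,0],[0.8,0,-0.8,-0.3,0],[0.8,0,-0.8,-0.3,0]]'
python3 - <<'E'
from h import *
G=[]
for k in (1,2,3,4):
    for c in ["scene","side"]:
        o=find(c,k,PAD[k],.016,tol=10)
        if o: r=fit(k,[o],PAD[k],.016);print(k,c,np.round(r.x-PAD[k],4),np.round(o[1]-box(proj(c,model(k,*r.x,.016),o[2])),1))
a=capture("scene")[165:290,225:390];b=capture("side")[180:310,200:350]
f=lambda i:cv2.resize(i,(395,395*i.shape[0]//i.shape[1]),interpolation=cv2.INTER_CUBIC)[:298]
save("pics/end.png",np.hstack([f(a),f(b)]))
E
```

```text
clock: 34.08
ee_pos: [0.5979, 0.105, 0.0321]
tcp_rot: [[0.644, 0.765, 0.001], [0.765, -0.644, -0.0], [0.0, 0.0, -1.0]]
ft_force: [0.1, -1.0, 0.5]
width: 0.0684
grasp_force: 0.0
clock: 34.7
ee_pos: [0.6005, 0.1049, 0.1865]
tcp_rot: [[0.645, 0.764, 0.008], [0.764, -0.645, 0.003], [0.007, 0.004, -1.0]]
ft_force: [1.2, -0.5, -0.2]
width: 0.0686
grasp_force: 0.0
clock: 35.2
ee_pos: [0.5051, 0.1825, 0.2265]
tcp_rot: [[0.643, 0.766, -0.001], [0.766, -0.643, -0.0], [-0.001, -0.0, -1.0]]
ft_force: [-0.0, -0.5, 1.0]
width: 0.0681
grasp_force: 0.0
1 scene [-0.0014 -0.0017] [ 0.4 -0.4  1.  -1. ]
2 scene [ 0.0024 -0.0015] [ 0.1 -0.1  0.6 -0.6]
2 side [0.0045 0.0036] [ 3.4 -3.4  2.8 -2.8]
3 scene [0.0006 0.0028] [ 0.9 -0.9  0.6 -0.6]
3 side [-0.0019  0.0043] [ 0.4 -0.4  1.  -1. ]
4 scene [0.0009 0.0035] [ 1.1 -1.1  0.7 -0.7]
4 side [-0.0005  0.0039] [ 0.3 -0.3  1.4 -1.4]
```

View pics/end.png

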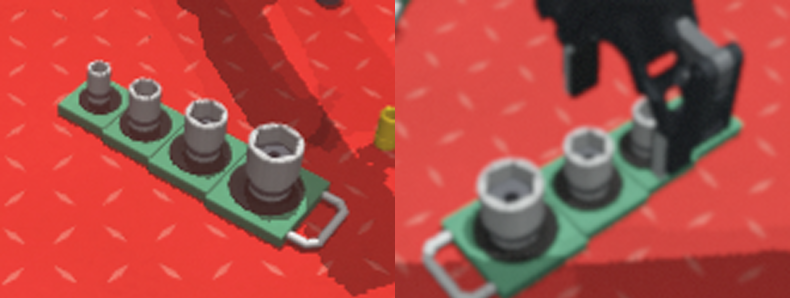

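All four sockets stand upright, each centred on its own pad in order of size. The gripper is clear of everything.

```bash
python3 -c "
from station import close_job
print(close_job())"
```

```text
the job is handed in; nothing more can be done
None
```

The job is handed in: all four chrome sockets stand upright, mouth up, on their own pads in order of size, about 4 mm or less off pad centre where the view was clear, and none was knocked over; the hand-in gave no verdict.

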